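# Lock the polishing spindle

### The arm

A 7-joint arm with a two-finger parallel gripper is mounted at the origin on the work surface. World frame = base frame: x ahead of the robot, y to its left, z up, the work surface at z = 0. Lengths are in m, angles in rad, forces in N, time in s.
With the tool pointing down it reaches from about 0.4 to 0.9 m from the base axis. Payload 5.5 kg.
Tool frame: the origin (TCP) lies at the very end of the fingers, on their centre line; the grasp point (between the pads) lies 19 mm behind it; z points along the fingers, y is the line along which they close (so a half turn about z gives the same grasp; the last joint's range is limited). The gripper opens to 92 mm and grips with 3 to 60 N. Pads are 19 mm wide; open, the fingers measure 130 mm over their backs; the gripper's body (75 mm by 190 mm) begins 47 mm behind the grasp point.
Start: joints at [-0.959, 0.501, -0.427, 1.55, 0.221, 1.138, -0.21], TCP at [0.222, 0.611, 0.227] pointing down, gripper open.
Joint ranges: [-2.88, 2.88], [-0.31, 2.03], [-1.54, 1.56], [0.2, 2.42], [-1.41, 4.55], [0.19, 2.02], [-2.57, 2.57]. Speed limits (rad/s): [2.57, 2.57, 3.14, 3.14, 3.14, 3.14, 3.14].

### API

Orientations are given as a unit quaternion [w, x, y, z].
In Python, from station import * gives the robot as it stands.
- The arm moves only by the shell command python3 -m pendant 'ROWS' [FORCE]. ROWS is a JSON object of lists of equal length, an entry for each row: "gripper": the opening in per cent of the stroke, from 0 (shut) to 100 (fully open); "travel": the shift along the tool's x, y, z in mm, a list of three; "rotation": the turn, a rotation vector about the tool's x, y, z in rad, a list of three. A call has exactly 10 rows; each row shifts and turns the commanded pose from where the row before left it, along the tool's axes as they then stand; what a row does not reach is not made up. A row lasts 1/12 s, in which the tool goes at most 41.7 mm and 7.16 degrees, less where a joint would pass 70% of its speed; a pose out of reach is approached as far as the arm can. A call with a gripper value outside its range is refused whole. The fingers move at their own pace and stop on an object; FORCE is the grip in N (left out, the last holds). Time passes only in rows, so rows that do not move let the fingers close, or fill a call up. It gives the time, the measured TCP pose, the force, the opening and the grip force at its end, in the units of the state.
- state(): the state, without advancing time (a new reading comes with each control period).
- read_camera(name): name is "scene" or "top" or "wrist"; returns a dict with "img" (400x640x3 uint8, red, green, blue), "fx", "fy", "cx", "cy" (pixels), "rvec" (rotation vector, rad) and "tvec" (3), from world to camera coordinates, as OpenCV has them; the wrist camera has in their place "mount" (4x4, takes a point from camera to tool coordinates, whose origin is the TCP and whose axes are the flange's). Camera axes: x right, y down, z forward; pixel columns grow to the right and rows downward; lengths in m; the calibration is good to about 2 mm. A picture is of the moment at which its call begins: read the wrist's pose just before it. There is no depth.
- hand_in(): hands the job in; it is judged then, once.
Trained networks look in a picture, given as the dict that the camera call returned (one of the last four; its "shot" number tells which), for a name from the list of things; names that differ only in an ending like _2 or _b are one class to them, and where a whole thing is asked for, a point or a joint stands for the part that bears it (a point fixed in the world has none). Each returns a list of dicts, best first, with "confidence" (0 to 1); they miss things now and then, are a little off and sometimes report something else, mostly with a low value. They report only what shows in the picture. A call takes as long as a camera call.
- spot_in(picture, thing): "box" ([left, top, right, bottom] in pixels, round what is visible of it).
- trace(picture, thing): "mask" (400x640 bool, what is visible of it) and "box" ([left, top, right, bottom] in pixels, round what is visible of it).
The state is a dict: "t": time; "joints": joint angles; "qvel": joint speeds; "effort": joint torques, N m; "ee_pos": TCP position; "tcp_rot": TCP orientation; "wrist_force": force on the tool from outside, world axes, zero at the start; "wrist_torque": the same for the moment, N m; "finger_gap": opening from 0.0 (shut) to 1.0 (fully open); "gripper_force": force on a finger pad.
Only numpy, scipy, OpenCV 4.12 (cv2) and the standard library are available. Lean on these libraries where they do the work, as an engineer would, in place of code of your own. Each camera call takes 0.05 s, during which the arm holds its last target. There are 200 camera calls.

### The job

Lock the polishing motor's spindle before its buff is changed: turn the red winged knob until the hidden keys under it find their slots, push the plunger fully in against its spring, and slide the yellow keeper all the way up the slope over the plunger's steel collar so that it stays trapped. Leave the bowl, the dish and the burnisher where they are.

Things in the scene. Friction and masses are not known exactly. Their poses are not given: they have to be found in the camera images.
- knob_centre (a point): Centre of the red wing (grip bar) on the plunger: 66 mm long, 18 wide, 28 high, its flat top 14 mm above this point. x runs along the wing; z is the plunger's axis and points out of the housing, 30 degrees off vertical, square to the sloping face. The plunger is pushed along -z. A white mark on one end of the wing means nothing: the ends are alike.
- collar_top (a point): Centre of the top face of the steel collar under the wing, 74 mm across, 12 mm thick, in one piece with wing and keys. While the plunger is out, the collar stands in the way of the keeper's prongs; fully in, it lies 2 mm below them. Same axes as knob_centre.
- knob_turn (a joint): Wing's angle, rad, counter-clockwise from above, 0 along the keeper's slide. Starts 0.72 to 0.92; stays where left (0.06 N m). Keys hidden inside let the plunger in at one unseen angle only, new each time, within -0.45 to 0.45; tapered, they enter within about 0.1 rad of it, so turning 0.12 rad between pushes finds it. Elsewhere the plunger goes in 5 mm and then stands hard on a ring.
- plunger (a joint): How far the plunger is pushed in (m): 0 out, 0.016 fully in at a hard stop. A spring pushes it out: 3.6 N at 0, 8.4 N fully in. It stays in only while pressed or trapped. The prongs pass over the collar from about 0.014 on; let go under them it rises to about 0.014 and stays.
- keeper_tab (a point): Middle of the inner (down-slope) face of the yellow keeper's upright tab, 24 mm wide, 8 thick, top edge 16 mm above this point. x is the sliding direction, straight up the slope; z is square to the slope, as the plunger's axis. At keeper 0 this point is 40 mm up the slope from the plunger's axis, 7 mm past the end of an aligned wing, and 6 mm higher (along z) than knob_centre with the plunger out.
- prong_ends (a point): Midway between the ends of the keeper's two flat prongs (50 mm apart, plate 6 mm thick, this point at its top face). At keeper 0 it is 31 mm down the slope from the plunger's axis, about 4 mm short of the collar. After some 10 mm of keeper travel with the plunger held in, the prongs hold the collar and the wing need no longer be pressed. Axes as keeper_tab.
- keeper (a joint): How far the keeper is slid up the slope (m): starts 0 to 0.003, 0.040 is home against its stop. Friction about 2.5 N keeps it where it is left. A shut finger tip that keeps the wing's top pressed can slide along it up the slope and push the tab with its side.
- stand: Green lock housing, bolted down. Origin on the bench straight below the point where the plunger's axis meets the sloping face (95 mm up); x level, up-slope; y towards the motor. Face 200 mm by 156 mm; steel guides beside the keeper stand 22 mm off it. On its +y side a grey motor and a white buff reach 235 mm out and 108 mm up.
- bowl_rim (a point): Centre of the rim of a loose steel bowl, 120 mm wide, 50 mm high. Not to be disturbed.
- dish_rim (a point): Centre of the rim of a loose flat metal dish, 100 mm wide, 16 mm high. Not to be disturbed.
- burnisher_grip (a point): Middle of the blue handle of a loose burnisher, 160 mm long, lying flat. Not to be disturbed.

How it is judged:
On the way, in this order (a step that is already met when the one before it is completed fails the run):
1. the keys have found their slots and the plunger is pushed in past the ring (value of joint plunger above 0.009 m), for 0.1 s.
2. the keeper is slid home over the pressed plunger (value of joint plunger above 0.012 m and value of joint keeper above 0.036 m), for 0.2 s.
At the end, for the whole second after the job is handed in: The plunger stays in (more than 12 mm), trapped by the keeper, which is within 4 mm of its home stop; the robot has let go; bowl, dish and burnisher have not been moved more than 20 mm (all of step 2 and contact force between the fingers and anything else below 0.3 N); the robot touches nothing.
It fails at once if the bowl is moved more than 20 mm (distance of bowl_rim from where it was at the start of the episode above 0.02 m).
It fails at once if the dish is moved more than 20 mm (distance of dish_rim from where it was at the start of the episode above 0.02 m).
It fails at once if the burnisher is moved more than 20 mm (distance of burnisher_grip from where it was at the start of the episode above 0.02 m).
It also fails if it takes over 48 s, if anything falls off the work surface, if the arm or the gripper's body presses on something with over 40 N, if the wrist force passes 120 N, or if a joint passes its speed limit or range.

## Working session

There is one attempt and no reset: what is moved stays moved. The work goes in short steps, Python scripts to look and compute and a shell command to move; the robot and the scene stay as the last step left them, time stands still between calls to the robot, and variables do not carry over. Pictures are saved under pics/ and viewed, at most 10 in all, crops included, and the job is handed in when it is done.

```bash
ls; mkdir -p pics; cat > h.py <<'E'
from station import *
import numpy as np, cv2
from scipy.spatial.transform import Rotation as R
def save(c,n): cv2.imwrite('pics/'+n, c['img'][:,:,::-1])
def rt():
    s=state(); q=s['tcp_rot']; return R.from_quat([q[1],q[2],q[3],q[0]]),np.array(s['ee_pos']),s
E
python3 - <<'E'
from h import *
Rt,p,s=rt(); print(s)
for n in ['scene','top']:
    c=read_camera(n); save(c,n+'0.png'); print(n,c['fx'],c['cx'],c['cy'],c['rvec'],c['tvec'])
    for t in ['knob_centre','collar_top','keeper_tab','prong_ends','stand','bowl_rim','dish_rim','burnisher_grip']:
        r=spot_in(c,t); print(t,[(np.round(a['box']),round(a['confidence'],2)) for a in r[:2]])
E
```

```text
pics
{'t': 0.0, 'joints': array([-0.95877923,  0.50181462, -0.42676487,  1.55142061,  0.22082305,
        1.1383316 , -0.21031923]), 'qvel': array([-4.01153579e-05,  1.50139199e-04,  9.26804465e-04, -5.89794018e-04,
       -9.65698227e-04,  9.23750690e-04, -5.57945102e-04]), 'effort': array([-1.08978494e-05, -5.66590691e+01, -5.81645966e+00, -2.79112011e+01,
       -6.87482720e-02,  3.03011702e-02,  1.79444405e-04]), 'ee_pos': array([0.22199223, 0.61018033, 0.22570911]), 'tcp_rot': array([-1.76841034e-04,  1.73517556e-01,  9.84830310e-01, -9.41751068e-04]), 'wrist_force': array([ 0.11124926, -0.57979816, -0.72796947]), 'wrist_torque': array([ 0.01055403, -0.02355051,  0.0344116 ]), 'gripper_force': 0.0, 'finger_gap': 1.0001903200446465}
scene 500.62425919605187 321.46503274244753 201.76231949908993 [ 1.4073927   2.1938127  -0.85398296] [ 0.20718733 -0.32004228  1.75686927]
knob_centre [(array([286., 178., 315., 204.]), 0.97)]
collar_top [(array([285., 176., 314., 204.]), 0.68), (array([329., 243., 366., 270.]), 0.67)]
keeper_tab [(array([274., 166., 327., 222.]), 0.72)]
prong_ends [(
[... 301 characters left out ...]
4802311 312.48253816223774 197.94966641021335 [ 2.16061705 -2.11330597  0.23029989] [0.02977291 0.60399172 0.69266968]
knob_centre [(array([343., 198., 374., 231.]), 0.59), (array([318., 181., 386., 240.]), 0.38)]
collar_top [(array([340., 194., 373., 229.]), 0.79)]
keeper_tab [(array([319., 181., 384., 243.]), 0.96), (array([218., 239., 292., 262.]), 0.66)]
prong_ends [(array([321., 180., 387., 249.]), 0.94)]
stand [(array([310., 102., 423., 257.]), 0.96), (array([322., 181., 389., 249.]), 0.24)]
bowl_rim [(array([432., 183., 487., 239.]), 0.56)]
dish_rim [(array([248., 160., 292., 206.]), 0.9), (array([321., 180., 388., 246.]), 0.41)]
burnisher_grip [(array([219., 238., 295., 263.]), 0.7)]
```

```bash
python3 - <<'E'
import cv2,numpy as np
a=cv2.imread('pics/top0.png')[80:280,200:500]; b=cv2.imread('pics/scene0.png')[140:290,190:415]
a=cv2.resize(a,(800,533),interpolation=cv2.INTER_CUBIC); cv2.imwrite('pics/a.png',a)
b=cv2.resize(b,(800,533),interpolation=cv2.INTER_CUBIC); cv2.imwrite('pics/b.png',b)
E
```

```text
(no output)
```

View pics/a.png

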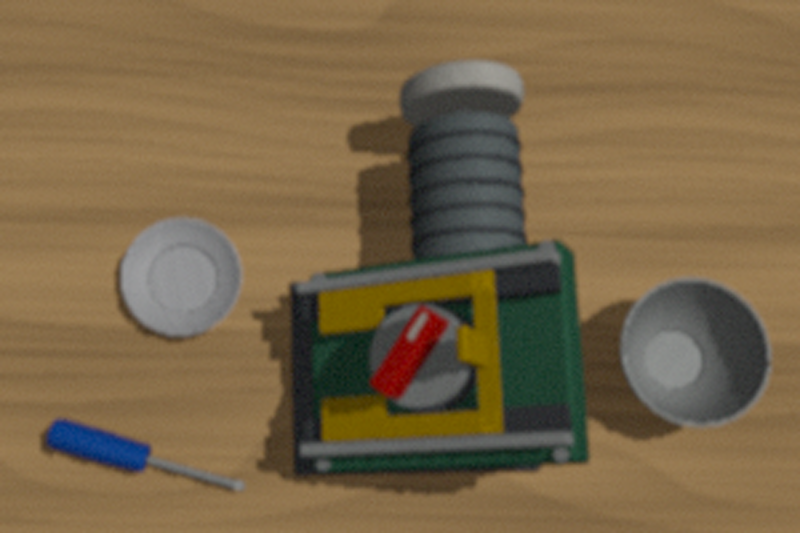

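View pics/b.png

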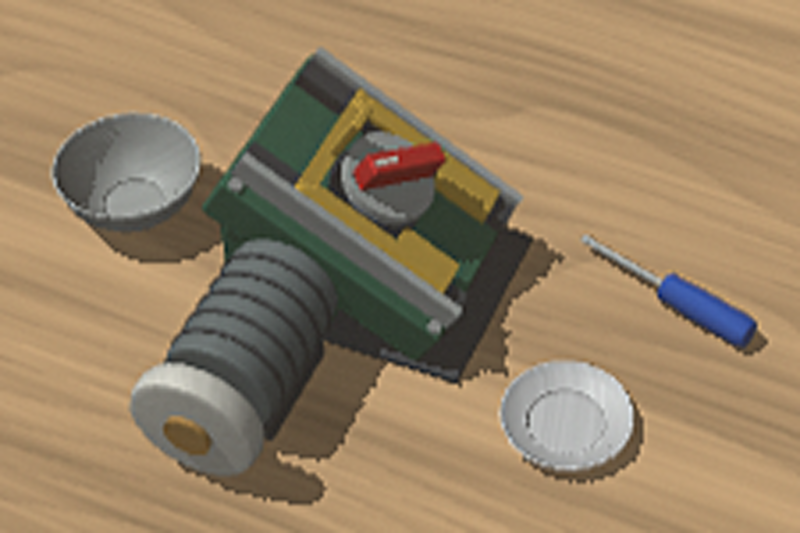

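The top view shows the housing with the slope rising to the image right. The wing is at about (353,212) in the top frame and (302,186) in the scene frame, with the motor on the upper side and the bowl beyond the up-slope end. Next I triangulate.

```bash
python3 - <<'E'
from h import *
C={n:read_camera(n) for n in ['scene','top']}
def P(c): 
    K=np.array([[c['fx'],0,c['cx']],[0,c['fy'],c['cy']],[0,0,1]]); return K@np.c_[R.from_rotvec(np.ravel(c['rvec'])).as_matrix(),np.ravel(c['tvec'])]
def tri(a,b):
    X=cv2.triangulatePoints(P(C['top']),P(C['scene']),np.float64(a).reshape(2,1),np.float64(b).reshape(2,1)).ravel(); X=X[:3]/X[3]
    h=P(C['top'])@np.r_[X,1]; return np.round(X,4), np.round(np.linalg.norm(h[:2]/h[2]-a),1)
t=lambda x,y:np.array([x/2.6667+200,y/2.6667+80]); s=lambda x,y:np.array([x/3.5556+190,y/3.5556+140])
print('lowbolt',tri(t(318,280),s(433,325))); print('hibolt',tri(t(545,245),s(237,185)))
print('farguide low',tri(t(302,450),s(517,197))); print('farguide hi',tri(t(573,440),s(322,52)))
def red(c):
    i=c['img'].astype(int); m=(i[...,0]>90)&(i[...,1]<60)&(i[...,2]<60); y,x=np.nonzero(m); return np.array([x.mean()+.0,y.mean()]),len(x)
print(red(C['top']),red(C['scene'])); print('wing',tri(red(C['top'])[0],red(C['scene'])[0]))
print('tab',tri(t(470,345),s(338,140)))
print('bowl',tri(t(696,352),s(127,170)))
E
```

```text
lowbolt (array([0.6317, 0.0313, 0.0491]), np.float64(1.0))
hibolt (array([ 0.6399, -0.1217,  0.1409]), np.float64(1.8))
farguide low (array([0.4984, 0.0414, 0.0638]), np.float64(0.8))
farguide hi (array([ 0.5023, -0.1265,  0.1574]), np.float64(5.0))
(array([377.13608563, 195.20030581]), 654) (array([207.95467422, 127.07365439]), 353)
wing (array([ 0.6388, -0.1528,  0.3315]), np.float64(104.5))
tab (array([ 0.5693, -0.0728,  0.1423]), np.float64(1.1))
bowl (array([ 0.5823, -0.2677,  0.0409]), np.float64(2.2))
```

```bash
cat >> h.py <<'E'
def to(p1,x,z):
    """print travel (mm) and rotvec in current tool axes to reach TCP p1, tool z=z, tool x~x"""
    z=np.array(z)/np.linalg.norm(z); x=np.array(x)-np.dot(x,z)*z; x/=np.linalg.norm(x)
    Rd=R.from_matrix(np.c_[x,np.cross(z,x),z]); Rt,p,s=rt()
    print('travel',np.round(Rt.inv().apply(p1-p)*1e3,1),'rot',np.round((Rt.inv()*Rd).as_rotvec(),3),'travel after rot',np.round(Rd.inv().apply(p1-p)*1e3,1))
def frame(yaw):
    u=np.array([np.cos(yaw)*np.cos(np.pi/6),np.sin(yaw)*np.cos(np.pi/6),.5]); n=np.array([-np.cos(yaw)*.5,-np.sin(yaw)*.5,np.cos(np.pi/6)]); return u,np.cross(n,u),n
E
python3 - <<'E'
from h import *
C={n:read_camera(n) for n in ['scene','top']}
def P(c): 
    K=np.array([[c['fx'],0,c['cx']],[0,c['fy'],c['cy']],[0,0,1]]); return K@np.c_[R.from_rotvec(np.ravel(c['rvec'])).as_matrix(),np.ravel(c['tvec'])]
m=[]
for n,(x0,x1,y0,y1) in {'top':(320,390,180,245),'scene':(275,330,165,225)}.items():
    i=C[n]['img'].astype(int); k=((i[...,0]>100)&(i[...,1]<70)&(i[...,2]<70)).astype(np.uint8); k[:y0]=0;k[y1:]=0;k[:,:x0]=0;k[:,x1:]=0
    r=cv2.minAreaRect(cv2.findNonZero(k)); print(n,r,k.sum()); m.append(np.float64(r[0]).reshape(2,1))
X=cv2.triangulatePoints(P(C['top']),P(C['scene']),*m).ravel(); X=X[:3]/X[3]; print('wing',X)
yaw=np.radians(-87); u,v,n=frame(yaw); w=u*np.cos(.8)+v*np.sin(.8)
to(X+.15*n,-w,-n)
E
```

```text
top ((353.0975341796875, 211.8883819580078), (13.037799835205078, 35.843467712402344), 33.023868560791016) 375
scene ((301.25, 184.75001525878906), (7.905693531036377, 25.298219680786133), 71.56504821777344) 131
wing [ 0.56387121 -0.02929072  0.13607818]
travel [-510.7 -415.8  -39.3] rot [ 0.439 -0.291  0.361] travel after rot [-585.7 -161.3  257.1]
```

```bash
python3 -m pendant '{"gripper":[100,100,100,100,100,100,100,100,100,100],"travel":[[-31,-25,-2],[-31,-25,-2],[-31,-25,-2],[-31,-25,-2],[-31,-25,-2],[-31,-25,-2],[-31,-25,-2],[-31,-25,-2],[-31,-25,-2],[-31,-25,-2]],"rotation":[[0,0,0],[0,0,0],[0,0,0],[0,0,0],[0,0,0],[0,0,0],[0,0,0],[0,0,0],[0,0,0],[0,0,0]]}'
python3 -m pendant '{"gripper":[100,100,100,100,100,100,100,100,100,100],"travel":[[-31,-25,-2],[-31,-25,-2],[-31,-25,-2],[-31,-25,-2],[0,0,0],[0,0,0],[0,0,0],[0,0,0],[0,0,0],[0,0,0]],"rotation":[[0,0,0],[0,0,0],[0,0,0],[0,0,0],[0.073,-0.049,0.06],[0.073,-0.049,0.06],[0.073,-0.049,0.06],[0.073,-0.049,0.06],[0.073,-0.049,0.06],[0.073,-0.049,0.06]]}'
python3 - <<'E'
from h import *
X=np.array([.5639,-.0293,.1361]);u,v,n=frame(np.radians(-87)); w=u*np.cos(.8)+v*np.sin(.8)
to(X+.15*n,-w,-n)
c=read_camera('wrist'); save(c,'w1.png'); print(c['mount'],c['fx'],c['cx'],c['cy'])
E
```

```text
t: 1.93
ee_pos: [0.4288, 0.2683, 0.2472]
tcp_rot: [0.0, 0.173, 0.985, 0.0]
wrist_force: [0.9, 0.6, 0.6]
finger_gap: 0.999
gripper_force: 0.0
t: 2.77
ee_pos: [0.5106, 0.1343, 0.2557]
tcp_rot: [0.107, 0.34, 0.903, -0.238]
wrist_force: [-0.7, -0.2, -0.4]
finger_gap: 0.997
gripper_force: 0.0
travel [-90.5 -28.9  37.2] rot [ 0.     0.006 -0.003] travel after rot [-90.6 -29.2  36.6]
[[ 2.82592461e-04 -9.52079287e-01 -3.05851190e-01  8.38195398e-02]
 [ 9.99999737e-01  4.73548480e-04 -5.50147648e-04 -2.91924509e-06]
 [ 6.68619547e-04 -3.05850954e-01  9.52079170e-01 -1.56963484e-01]
 [ 0.00000000e+00  0.00000000e+00  0.00000000e+00  1.00000000e+00]] 315.30310205327964 317.888234709533 199.0928164693497
```

View pics/w1.png

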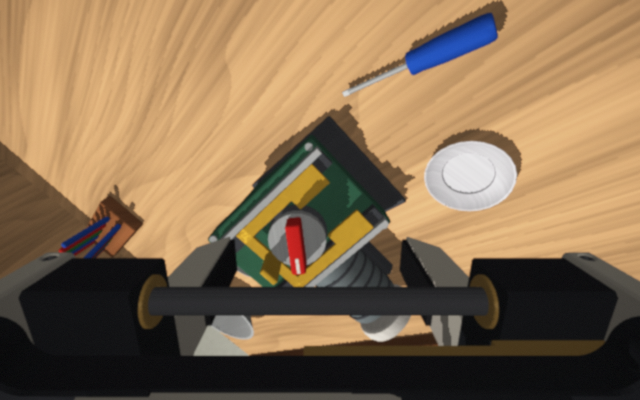

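```bash
python3 -m pendant '{"gripper":[100,100,100,80,60,60,60,60,60,60],"travel":[[-30,-10,25],[-30,-10,25],[-30,-9,25],[0,0,12],[0,0,0],[0,0,0],[0,0,0],[0,0,0],[0,0,0],[0,0,0]],"rotation":[[0,0,0],[0,0,0],[0,0,0],[0,0,0],[0,0,0],[0,0,0],[0,0,0],[0,0,0],[0,0,0],[0,0,0]]}'
python3 - <<'E'
from h import *
X=np.array([.5639,-.0293,.1361]);u,v,n=frame(np.radians(-87)); w=u*np.cos(.8)+v*np.sin(.8)
to(X+.1*n,-w,-n)
c=read_camera('wrist'); save(c,'w2.png'); np.save('w2.npy',c['img'])
E
```

```text
t: 3.65
ee_pos: [0.5612, 0.0216, 0.2218]
tcp_rot: [0.105, 0.338, 0.905, -0.237]
wrist_force: [-0.1, -0.2, 0.1]
finger_gap: 0.602
gripper_force: 0.0
travel [-1.  -0.9 -0.3] rot [0.003 0.003 0.002] travel after rot [-1.  -0.9 -0.3]
```

View pics/w2.png

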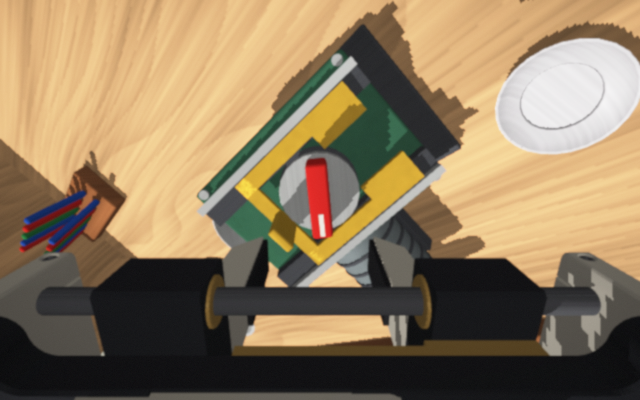

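```bash
python3 - <<'E'
import cv2,numpy as np
a=np.load('w2.npy')[:,:,::-1][145:255,240:400]; cv2.imwrite('pics/w2c.png',cv2.resize(a,(800,550),interpolation=cv2.INTER_CUBIC))
E
```

```text
(no output)
```

View pics/w2c.png

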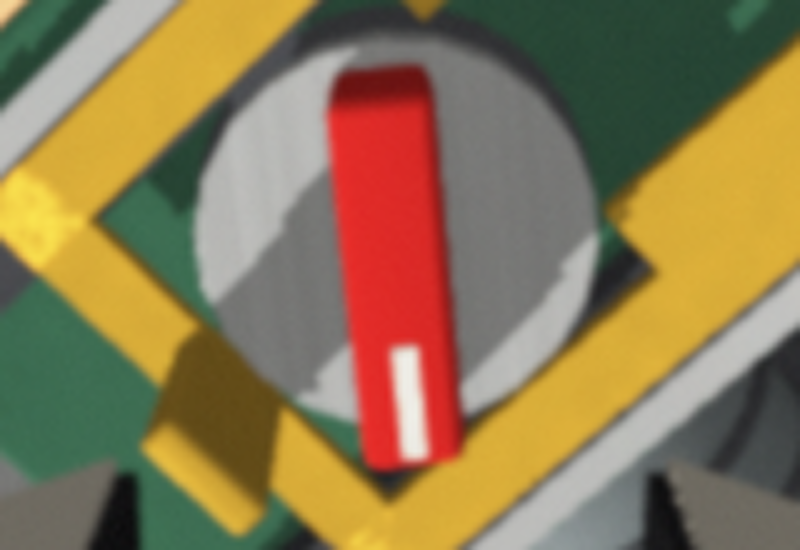

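```bash
cat > fit.py <<'E'
from h import *
from scipy.optimize import least_squares
c=read_camera('wrist'); Rt,p,s=rt(); M=np.array(c['mount']); K=(c['fx'],c['fy'],c['cx'],c['cy'])
def proj(X):
    Y=(Rt.inv().apply(np.atleast_2d(X)-p)-M[:3,3])@M[:3,:3]; return np.c_[K[0]*Y[:,0]/Y[:,2]+K[2],K[1]*Y[:,1]/Y[:,2]+K[3]]
f=lambda *q: np.array([[240+x/5,145+y/5] for x,y in q])
cor=f((332,105),(434,100),(465,460),(368,470))
# lines parallel to u: (pairs); parallel to v
LU=[f((100,218),(325,5)),f((390,500),(655,270)),f((470,550),(800,290))]
LV=[f((100,218),(390,500)),f((150,440),(240,530))]
coll=f((400,228))
def res(q):
    C=q[:3]; u,v,n=frame(q[3]); w=u*np.cos(q[4])+v*np.sin(q[4]); b=np.cross(n,w)
    # tool x=-w: image up=-w end ; image right = tool y = ... 
    P=[C+.014*n+a*.033*w+d*.009*b for a,d in((-1,sr),(-1,-sr),(1,-sr),(1,sr))]
    r=list((proj(P)-cor).ravel())
    for L,d in [(l,u) for l in LU]+[(l,v) for l in LV]:
        # vanishing point: back-project direction into camera, line through L[0]
        dc=M[:3,:3].T@Rt.inv().apply(d); l=np.cross(np.r_[L[0],1],np.r_[L[1],1]); 
        vp=np.array([K[0]*dc[0]+K[2]*dc[2],K[1]*dc[1]+K[3]*dc[2],dc[2]])
        mid=np.r_[L.mean(0),1]; l2=np.cross(mid,vp); r+= [(l2@np.r_[L[0],1])/np.hypot(*l2[:2])*2]
    r+=list(((proj(C-.014*n)-coll)*.7).ravel())   # collar top centre
    return r
best=None
for sr in(1,-1):
    o=least_squares(res,[.564,-.029,.136,-1.52,.8])
    print(sr,np.round(o.x,4),o.cost)
    if best is None or o.cost<best.cost: best=o; S=sr
sr=S; print(np.round(res(best.x),1))
q=best.x; u,v,n=frame(q[3]); w=u*np.cos(q[4])+v*np.sin(q[4]); to(q[:3],-w,-n)
print('axis meets face-plane pt est z offset', (q[2]-.095)/n[2])
E
python3 fit.py
```

```text
1 [ 0.5792 -0.0659  0.0894 -1.5416  0.9135] 780.703824997009
-1 [ 0.567  -0.0359  0.123  -1.5479  0.9155] 4.6703367018246835
[-0.6  0.3  0.7 -0.7  0.3 -0.2 -0.3 -0.5 -0.4 -1.3  1.3  0.1 -0.8 -0.3
  1.7]
travel [ -1.9   1.6 114. ] rot [ 0.012  0.014 -0.089] travel after rot [ -3.8   2.7 113.9]
axis meets face-plane pt est z offset 0.0323448584534441
```

```bash
python3 -m pendant '{"gripper":[40,40,40,40,40,40,40,40,0,0],"travel":[[-1.9,1.6,0],[0,0,30],[0,0,30],[0,0,20],[0,0,14],[0,0,8],[0,0,0],[0,0,0],[0,0,0],[0,0,0]],"rotation":[[0.012,0.014,-0.089],[0,0,0],[0,0,0],[0,0,0],[0,0,0],[0,0,0],[0,0,0],[0,0,0],[0,0,0],[0,0,0]]}' 30
python3 -m pendant '{"gripper":[0,0,0,0,0,0,0,0,0,0],"travel":[[0,0,0],[0,0,0],[0,0,0],[0,0,0],[0,0,0],[0,0,0],[0,0,0],[0,0,0],[0,0,0],[0,0,0]],"rotation":[[0,0,0],[0,0,0],[0,0,0],[0,0,0],[0,0,0],[0,0,0],[0,0,0],[0,0,0],[0,0,0],[0,0,0]]}' 30
python3 - <<'E'
from h import *
c=read_camera('wrist'); save(c,'w3.png'); print(rt()[2]['wrist_torque'],rt()[2]['wrist_force'],rt()[2]['ee_pos'])
E
```

```text
t: 4.58
ee_pos: [0.5655, -0.0296, 0.1341]
tcp_rot: [0.087, 0.3, 0.918, -0.244]
wrist_force: [0.2, -1.1, -0.2]
finger_gap: 0.301
gripper_force: 0.0
t: 5.42
ee_pos: [0.5657, -0.0295, 0.1334]
tcp_rot: [0.087, 0.3, 0.918, -0.243]
wrist_force: [3.7, 4.2, 1.1]
finger_gap: 0.194
gripper_force: 30.0
[ 1.27885275 -0.66660957  0.36964449] [3.46644719 3.97431194 0.97945392] [ 0.56570398 -0.02953227  0.13334811]
```

View pics/w3.png

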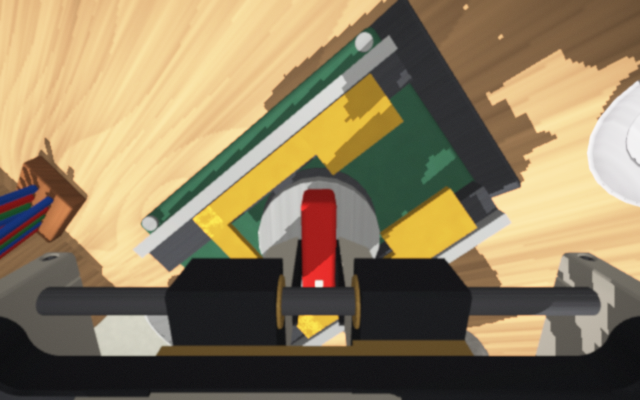

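```bash
python3 -m pendant '{"gripper":[0,0,0,0,0,0,0,0,0,0],"travel":[[0,0,0],[0,0,0],[0,0,0],[0,0,0],[0,0,0],[0,0,4],[0,0,4],[0,0,0],[0,0,0],[0,0,0]],"rotation":[[0,0,0.115],[0,0,0.115],[0,0,0.115],[0,0,0.115],[0,0,0],[0,0,0],[0,0,0],[0,0,0],[0,0,0],[0,0,0]]}' 60
cat > d.py <<'E'
from h import *
import sys
Rt,p,s=rt(); u,v,n=frame(-1.548); x=-Rt.as_matrix()[:,0]
p0=np.array([.5657,-.0295,.1334])
print('depth',round(-(p-p0)@n*1e3,1),'uv',np.round([(p-p0)@u*1e3,(p-p0)@v*1e3],1),'F uvn',np.round([s['wrist_force']@a for a in(u,v,n)],1),'ang',round(np.arctan2(x@v,x@u),3),'gap',round(s['finger_gap'],3),'t',s['t'])
E
python3 d.py
```

```text
t: 6.3
ee_pos: [0.5656, -0.0325, 0.1286]
tcp_rot: [0.14, 0.5, 0.826, -0.218]
wrist_force: [-4.6, 10.7, 21.2]
finger_gap: 0.185
gripper_force: 60.0
depth 5.7 uv [ 0.2 -0.2] F uvn [ 1.2 -4.3 23.7] ang 0.458 gap 0.185 t 6.3
```

```bash
python3 -m pendant '{"gripper":[0,0,0,0,0,0,0,0,0,0],"travel":[[0,0,-5],[0,0,0],[0,0,0],[0,0,5],[0,0,0],[0,0,0],[0,0,0],[0,0,0],[0,0,0],[0,0,0]],"rotation":[[0,0,0],[0,0,0.06],[0,0,0.06],[0,0,0],[0,0,0],[0,0,0],[0,0,0],[0,0,0],[0,0,0],[0,0,0]]}'; python3 d.py
python3 -m pendant '{"gripper":[0,0,0,0,0,0,0,0,0,0],"travel":[[0,0,-5],[0,0,0],[0,0,0],[0,0,5],[0,0,0],[0,0,0],[0,0,0],[0,0,0],[0,0,0],[0,0,0]],"rotation":[[0,0,0],[0,0,0.06],[0,0,0.06],[0,0,0],[0,0,0],[0,0,0],[0,0,0],[0,0,0],[0,0,0],[0,0,0]]}'; python3 d.py
```

```text
t: 7.13
ee_pos: [0.5654, -0.0327, 0.1285]
tcp_rot: [0.153, 0.549, 0.795, -0.209]
wrist_force: [-3.6, 11.1, 21.2]
finger_gap: 0.188
gripper_force: 60.0
depth 5.8 uv [ 0.3 -0.3] F uvn [ 0.9 -3.3 24. ] ang 0.338 gap 0.188 t 7.1333
t: 7.97
ee_pos: [0.5653, -0.0328, 0.1283]
tcp_rot: [0.165, 0.596, 0.76, -0.2]
wrist_force: [-4.7, 11.0, 20.6]
finger_gap: 0.191
gripper_force: 60.0
depth 6.1 uv [ 0.3 -0.5] F uvn [ 0.7 -4.5 23.4] ang 0.219 gap 0.191 t 7.9667
```

```bash
python3 -m pendant '{"gripper":[0,0,0,0,0,0,0,0,0,0],"travel":[[0,0,-5],[0,0,0],[0,0,0],[0,0,5],[0,0,0],[0,0,0],[0,0,0],[0,0,0],[0,0,0],[0,0,0]],"rotation":[[0,0,0],[0,0,0.06],[0,0,0.06],[0,0,0],[0,0,0],[0,0,0],[0,0,0],[0,0,0],[0,0,0],[0,0,0]]}'|tail -1; python3 d.py
python3 -m pendant '{"gripper":[0,0,0,0,0,0,0,0,0,0],"travel":[[0,0,-5],[0,0,0],[0,0,0],[0,0,5],[0,0,0],[0,0,0],[0,0,0],[0,0,0],[0,0,0],[0,0,0]],"rotation":[[0,0,0],[0,0,0.06],[0,0,0.06],[0,0,0],[0,0,0],[0,0,0],[0,0,0],[0,0,0],[0,0,0],[0,0,0]]}'|tail -1; python3 d.py
```

```text
gripper_force: 60.0
depth 9.1 uv [ 0.5 -0.9] F uvn [-3.9  0.9  6.3] ang 0.1 gap 0.188 t 8.8
gripper_force: 60.0
depth 9.3 uv [ 0.5 -1.1] F uvn [-3.   0.9  5. ] ang -0.02 gap 0.186 t 9.6333
```

```bash
python3 -m pendant '{"gripper":[0,0,0,0,0,0,0,0,0,0],"travel":[[0,0,3],[0,0,3],[0,0,2],[0,0,0],[0,0,0],[0,0,0],[0,0,0],[0,0,0],[0,0,0],[0,0,0]],"rotation":[[0,0,0],[0,0,0],[0,0,0],[0,0,0],[0,0,0],[0,0,0],[0,0,0],[0,0,0],[0,0,0],[0,0,0]]}'|tail -1; python3 d.py; python3 - <<'E'
from h import *
c=read_camera('wrist'); save(c,'w4.png')
E
```

```text
gripper_force: 60.0
depth 15.8 uv [ 0.4 -0.9] F uvn [-1.4 -2.6 15.1] ang -0.02 gap 0.185 t 10.4667
```

View pics/w4.png

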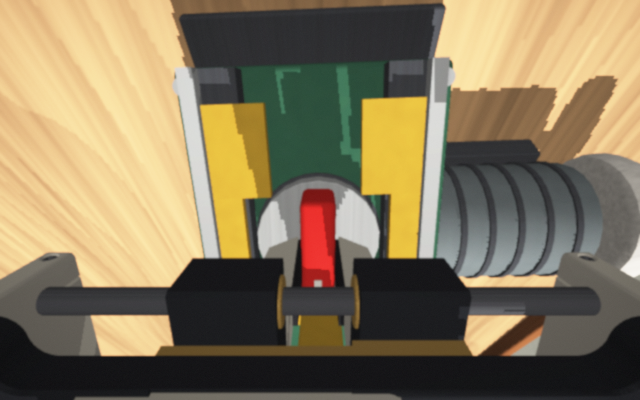

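```bash
python3 -m pendant '{"gripper":[40,40,40,40,40,40,0,0,0,0],"travel":[[0,0,0],[0,0,0],[0,0,0],[0,0,-17],[0,0,-18],[0,0,0],[-8,0,0],[-7,0,0],[0,0,0],[0,0,0]],"rotation":[[0,0,0],[0,0,0],[0,0,0],[0,0,0],[0,0,0],[0,0,0],[0,0,0],[0,0,0],[0,0,0],[0,0,0]]}' 20|tail -1; python3 d.py; python3 - <<'E'
from h import *
c=read_camera('wrist'); save(c,'w5.png')
E
```

```text
gripper_force: 0.0
depth -16.8 uv [17.6 -2.2] F uvn [-1.2  0.7  0.2] ang -0.027 gap 0.157 t 11.35
```

View pics/w5.png

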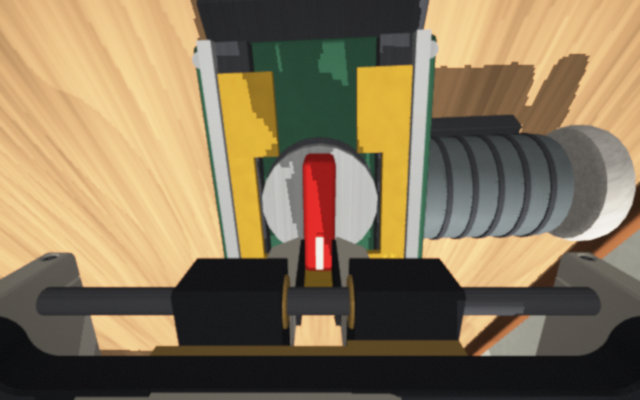

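```bash
python3 -m pendant '{"gripper":[0,0,0,0,0,0,0,0,0,0],"travel":[[0,0,0],[0,0,0],[0,0,0],[0,1,4],[0,0,4],[0,0,4],[0,0,4],[0,0,2],[0,0,0],[0,0,0]],"rotation":[[0,0,0],[0,0,0],[0,0,0],[0,0,0],[0,0,0],[0,0,0],[0,0,0],[0,0,0],[0,0,0],[0,0,0]]}' 20; python3 d.py
```

```text
t: 12.23
ee_pos: [0.5662, -0.0426, 0.1418]
tcp_rot: [0.188, 0.684, 0.682, -0.178]
wrist_force: [0.0, 3.3, 5.1]
finger_gap: 0.006
gripper_force: 3.1
depth -0.7 uv [15.6  0.2] F uvn [-0.2  0.1  6.1] ang -0.025 gap 0.006 t 12.2333
```

```bash
python3 -m pendant '{"gripper":[0,0,0,0,0,0,0,0,0,0],"travel":[[0,0,3],[0,0,3],[0,0,3],[0,0,0],[0,0,0],[0,0,0],[0,0,0],[0,0,0],[0,0,0],[0,0,0]],"rotation":[[0,0,0],[0,0,0],[0,0,0],[0,0,0],[0,0,0],[0,0,0],[0,0,0],[0,0,0],[0,0,0],[0,0,0]]}'; python3 d.py
```

```text
t: 13.07
ee_pos: [0.5674, -0.045, 0.1378]
tcp_rot: [0.189, 0.683, 0.683, -0.177]
wrist_force: [-8.7, 12.1, 30.9]
finger_gap: 0.007
gripper_force: 16.7
depth 3.9 uv [15.7  1.3] F uvn [ 4.8 -8.5 32.9] ang -0.025 gap 0.007 t 13.0667
```

```bash
python3 -m pendant '{"gripper":[0,0,0,0,0,0,0,0,0,0],"travel":[[0,0,-1.3],[-2,0,0],[-2,0,0],[-2,0,0],[-2,0,0],[-2,0,0],[-2,0,0],[0,0,0],[0,0,0],[0,0,0]],"rotation":[[0,0,0],[0,0,0],[0,0,0],[0,0,0],[0,0,0],[0,0,0],[0,0,0],[0,0,0],[0,0,0],[0,0,0]]}'; python3 d.py
```

```text
t: 13.9
ee_pos: [0.5675, -0.0497, 0.1406]
tcp_rot: [0.186, 0.683, 0.685, -0.174]
wrist_force: [-1.6, 16.4, 8.0]
finger_gap: 0.002
gripper_force: 7.7
depth 3.9 uv [21.2  1.4] F uvn [-10.2  -1.2  15.1] ang -0.021 gap 0.002 t 13.9
```

```bash
python3 -m pendant '{"gripper":[0,0,0,0,0,0,0,0,0,0],"travel":[[-2,0,0],[-2,0,0],[0,0,0],[0,0,0],[0,0,0],[0,0,0],[0,0,0],[0,0,0],[0,0,0],[0,0,0]],"rotation":[[0,0,0],[0,0,0],[0,0,0],[0,0,0],[0,0,0],[0,0,0],[0,0,0],[0,0,0],[0,0,0],[0,0,0]]}'|tail -1; python3 d.py
python3 - <<'E'
from h import *
w=read_camera('wrist'); s=read_camera('scene')
a=cv2.resize(s['img'][150:250,250:350],(400,400),interpolation=cv2.INTER_CUBIC); b=cv2.resize(w['img'][100:350,195:445],(400,400))
cv2.imwrite('pics/c1.png',np.hstack([a,b])[:,:,::-1])
E
```

```text
gripper_force: 7.4
depth 3.9 uv [25.4  1.4] F uvn [-9.7 -0.4 14.3] ang -0.021 gap 0.006 t 14.7333
```

View pics/c1.png

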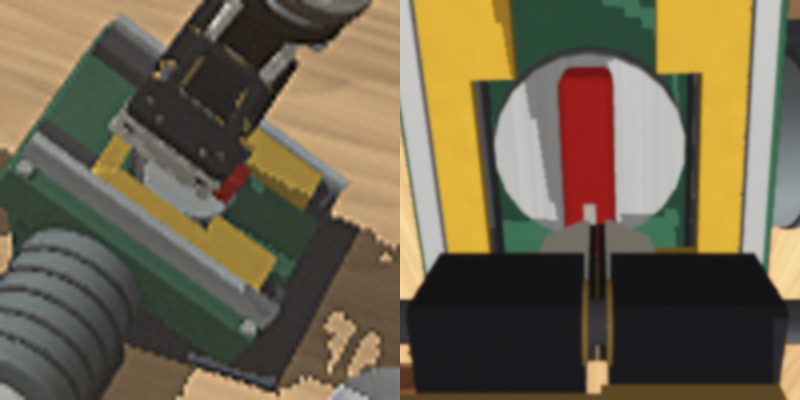

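```bash
python3 -m pendant '{"gripper":[0,0,0,0,0,0,0,0,0,0],"travel":[[-2,0,0],[-2,0,0],[-2,0,0],[-2,0,0],[-2,0,0],[0,0,0],[0,0,0],[0,0,0],[0,0,0],[0,0,0]],"rotation":[[0,0,0],[0,0,0],[0,0,0],[0,0,0],[0,0,0],[0,0,0],[0,0,0],[0,0,0],[0,0,0],[0,0,0]]}'|tail -1; python3 d.py
```

```text
gripper_force: 7.0
depth 4.1 uv [34.9  1.4] F uvn [-11.7   0.3  12.3] ang -0.021 gap 0.006 t 15.6667
```

```bash
python3 -m pendant '{"gripper":[0,0,0,0,0,0,0,0,0,0],"travel":[[-2,0,0.1],[-2,0,0.1],[-2,0,0.1],[0,0,0],[0,0,0],[0,0,0],[0,0,0],[0,0,0],[0,0,0],[0,0,0]],"rotation":[[0,0,0],[0,0,0],[0,0,0],[0,0,0],[0,0,0],[0,0,0],[0,0,0],[0,0,0],[0,0,0],[0,0,0]]}'|tail -1; python3 d.py
python3 - <<'E'
from h import *
s=read_camera('scene');w=read_camera('wrist')
a=cv2.resize(s['img'][150:250,250:350],(400,400),interpolation=cv2.INTER_CUBIC); b=cv2.resize(w['img'][60:310,195:445],(400,400))
cv2.imwrite('pics/c2.png',np.hstack([a,b])[:,:,::-1])
E
```

```text
gripper_force: 3.6
depth 6.3 uv [43.9  0.3] F uvn [-7.1  2.5  5.5] ang -0.022 gap 0.005 t 16.5
```

View pics/c2.png

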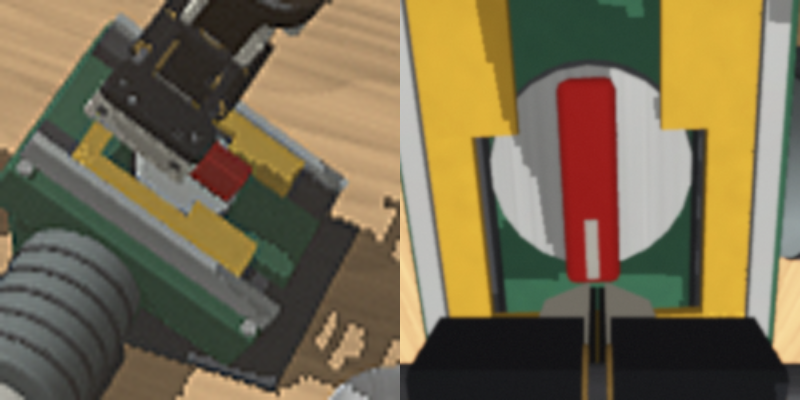

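The right half shows the prong ends, around (520,130) and (660,130) in the crop, now covering the collar's rim. The collar is trapped and the tip is past the wing's end. I carry on pushing the tab.

```bash
python3 -m pendant '{"gripper":[0,0,0,0,0,0,0,0,0,0],"travel":[[-2,0,-0.5],[-3,0,-0.5],[-3,0,0],[-3,0,0],[-3,0,0],[-3,0,0],[-3,0,0],[0,0,0],[0,0,0],[0,0,0]],"rotation":[[0,0,0],[0,0,0],[0,0,0],[0,0,0],[0,0,0],[0,0,0],[0,0,0],[0,0,0],[0,0,0],[0,0,0]]}'|tail -1; python3 d.py
```

```text
gripper_force: 2.8
depth 6.1 uv [65.2 -0. ] F uvn [-5.4  4.7  0.2] ang -0.023 gap 0.006 t 17.4333
```

```bash
python3 -m pendant '{"gripper":[0,0,0,0,0,0,0,0,0,0],"travel":[[-2,0,0],[-2,0,0],[-2,0,0],[-2,0,0],[-1,0,0],[0,0,0],[0,0,0],[0,0,0],[0,0,0],[0,0,0]],"rotation":[[0,0,0],[0,0,0],[0,0,0],[0,0,0],[0,0,0],[0,0,0],[0,0,0],[0,0,0],[0,0,0],[0,0,0]]}'|tail -1; python3 d.py
```

```text
gripper_force: 9.3
depth 6.0 uv [67.8 -0. ] F uvn [-18.    6.4  -6.3] ang -0.018 gap 0.004 t 18.2667
```

```bash
python3 -m pendant '{"gripper":[0,0,0,0,0,0,0,0,0,0],"travel":[[5,0,0],[7,0,0],[0,0,-20],[0,0,-30],[0,0,-30],[0,0,-30],[30,0,0],[30,0,0],[0,0,0],[0,0,0]],"rotation":[[0,0,0],[0,0,0],[0,0,0],[0,0,0],[0,0,0],[0,0,0],[0,0,0],[0,0,0],[0,0,0],[0,0,0]]}'; python3 d.py
python3 - <<'E'
from h import *
c=read_camera('wrist'); Rt,p,s=rt(); M=np.array(c['mount']); u,v,n=frame(-1.548)
p0=np.array([.5657,-.0295,.1334])
def pix(X):
    Y=(Rt.inv().apply(X-p)-M[:3,3])@M[:3,:3]; return np.round([c['fx']*Y[0]/Y[2]+c['cx'],c['fy']*Y[1]/Y[2]+c['cy']])
# knob centre = p0 - 2n (out). prong top = knobc -22n ; in: wing top = knobc-2n
K=p0-.002*n
for k in(0,.03,.036,.04): print(k,'prongL/R end',[pix(K-.022*n+(-.031+k)*u+s_*.025*v) for s_ in(-1,1)],'tabtop',pix(K+.022*n+(.04+k)*u))
for d in(0,.014,.016): print('wing ends at plunger',d,pix(K+(.014-d)*n-.033*u),pix(K+(.014-d)*n+.033*u))
i=c['img'].astype(int); hsv=cv2.cvtColor(c['img'],cv2.COLOR_RGB2HSV)
np.save('w6.npy',c['img'])
red=((hsv[...,0]<6)|(hsv[...,0]>174))&(hsv[...,1]>170)&(hsv[...,2]>80)
red[:, :250]=0; red[:,390:]=0
y,x=np.nonzero(red); print('red box',x.min(),x.max(),y.min(),y.max(),len(x))
for t in['knob_centre','keeper_tab','prong_ends']: print(t,[(np.round(a['box']),a['confidence']) for a in spot_in(c,t)[:2]])
yel=(hsv[...,0]>18)&(hsv[...,0]<30)&(hsv[...,1]>170)
for y in range(60,260,8): print(y,''.join('R' if red[y,x] else 'Y' if yel[y,x] else '.' for x in range(220,420,3)))
E
```

```text
t: 19.1
ee_pos: [0.5633, 0.0189, 0.2237]
tcp_rot: [0.187, 0.683, 0.683, -0.181]
wrist_force: [-0.1, 0.2, 0.6]
finger_gap: 0.006
gripper_force: 0.0
depth -102.4 uv [ 3.3 -1.3] F uvn [ 0.2 -0.1  0.6] ang -0.021 gap 0.006 t 19.1
0 prongL/R end [array([291., 153.]), array([347., 152.])] tabtop [321. 246.]
0.03 prongL/R end [array([293., 185.]), array([347., 184.])] tabtop [322. 277.]
0.036 prongL/R end [array([293., 191.]), array([347., 190.])] tabtop [322. 283.]
0.04 prongL/R end [array([293., 196.]), array([347., 194.])] tabtop [322. 287.]
wing ends at plunger 0 [319. 158.] [321. 234.]
wing ends at plunger 0.014 [319. 155.] [321. 228.]
wing ends at plunger 0.016 [319. 154.] [321. 227.]
red box 305 332 151 227 1269
knob_centre [(array([287., 147., 355., 229.]), 0.83)]
keeper_tab [(array([252., 142., 383., 261.]), 0.87)]
prong_ends [(array([254., 139., 384., 260.]), 0.77)]
60 ...................................................................
68 ...................................................................
76 ...................................................................
84 ..
[... 876 characters left out ...]
YYYYYYYYY......RRRRRR......YYYYYYYYYYYY.............
188 .............YYYYYYYYYYY......RRRRRR.......YYYYYYYYYYY.............
196 ..............YYYYYYY.........RRRRRRR...........YYYYYY.............
204 ..............YYYYY............RR..RR...........YYYYY..............
212 ..............YYYYYY...........RR..RR...........YYYYY..............
220 ..............YYYYYY...........RR...RR..........YYYYY..............
228 ...............YYYYY............................YYYYY..............
236 ...............YYYYY............................YYYYY..............
244 ...............YYYYY............................YYYYY..............
252 ...............YYYYYY...........................YYYYY..............
```

```bash
python3 -c "
from station import *
print(hand_in())"
```

```text
the job is handed in; nothing more can be done
None
```

I handed the job in at about 19 s. The plunger went in at a wing angle near 0, and the keeper was pushed up until it stopped. The last wrist-camera check put the prong ends and the wing where they belong for keeper home and plunger in. The robot touched nothing by then and never went near the bowl, dish or burnisher. The hand-in call returned no verdict.

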